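# Put the tape measure away and bolt the tool case shut

## Task

Put the yellow tape measure into the open green tool case, then swing the lid down shut, and then push the case's sliding bolt by its red-topped stem fully home, so that its tip has gone right through the keeper on the lid.

Things in the scene. Friction and masses are not known exactly. Their poses are not given: they have to be found in the camera images.
- tape_measure: loose yellow and black tape measure standing on the bench, 35 mm wide (its x axis), 82 mm long with its end hook (its y axis; the rigid body reaches from about 26 mm on the -y side of the origin to 40 mm on the +y side), 65 mm high, 0.2 to 0.35 kg; origin at the centre of its underside, z up. Grasp it across its 35 mm width
- case: green sheet-steel tool case, fixed to the bench, 142 mm (its x) by 255 mm (its y) by 90 mm high; origin at the centre of its underside, z up, x away from the robot, y to the left. Its -y part is an open compartment under a hinged lid; its +y part (from y = +32 to +127 mm) is a closed flat deck at z = 90 mm that carries the bolt
- case_in (a point): centre of the compartment's inner floor, 5 mm above the bench, axes as the case's; the compartment is 132 mm (x) by 150 mm (y) inside and 77 mm deep, with 5 mm walls whose rims are 82 mm above the bench
- lid (a joint): lid hinge angle in rad: 0 = shut, flat on the rims; grows as the lid opens; 1.75 = fully open. The hinge line runs along the case's y at the case's far top edge (case x = +73.5 mm, z = 90 mm). The hinge is stiff: the lid stays at whatever angle it is left and must be pushed all the way down (1 to 4 N at its free edge)
- lid_edge (a point): point on the lid's outer (upper when shut) face, 130 mm from the hinge line and midway across the lid, near its free edge; the lid is 8 mm thick, 158 mm wide along the hinge and 146 mm from hinge to free edge, plus a finger lip 60 mm wide that stands 7 mm farther out. Lid axes: y along the hinge as the case's y, z out of the outer face; when shut they equal the case's axes
- keeper (a point): centre of the hole in the steel keeper (bridge) that stands 28 mm high on the lid's outer face at its deck-side edge; hole 19 mm wide, 22 mm high, 22 mm long along the case's y. With the lid shut it lies at case x = -35, y = +13, z = 102 mm
- bolt (a joint): slide of the bolt in m: 0 = fully drawn back, 0.050 = fully home (hard stop); it grows as the bolt moves along the case's -y direction towards the keeper. It stays where it is left and needs about 3 N. Its 12 mm rod passes the keeper's far end at about 0.042. If the bolt is out while the lid is up, or the lid is not down, the rod strikes the lid and blocks
- bolt_stem (a point): middle of the graspable part of the bolt's upright stem: a 10 mm thick steel pin at the rod's rear end, whose axis is vertical; this point lies 34 mm above the deck (124 mm above the bench). A red 18 mm ball tops the stem, its centre 16 mm and its top 25 mm above this point. The rod lies below, its axis 12 mm above the deck; the guide straps, 25 mm high over the deck, stand ahead of the stem, the deck behind the stem is clear
Not all that is in view belongs to the job. There is more than one size of the tape_measure; the job needs the smaller.

How it is judged:
By the outcome, as a careful person would: the job done as asked, in the order asked, and still so for the second after the job is handed in, with the robot touching nothing.
It also fails if it takes over 66 s, if anything falls off the work surface, if the arm or the gripper's body presses on something with over 40 N, if the wrist force passes 120 N, or if a joint passes its speed limit or range.

## Robot

A 6-joint arm with a two-finger parallel gripper is mounted at the origin on a cart in front of the work surface, level with it; the furniture and walls round the work are solid. World frame = base frame: x ahead of the robot, y to its left, z up, the work surface at z = 0. Lengths are in m, angles in degrees, forces in N, time in s.
With the tool pointing down it reaches from about 0.35 to 0.875 m from the base axis. Payload 4.2 kg.
Tool frame: the origin (TCP) lies midway between the tips of the shut fingers; the grasp point (between the pads) lies 19 mm behind it; z points along the fingers, y is the line along which they close (so a half turn about z gives the same grasp; the last joint's range is limited). The gripper opens to 87 mm and grips with 3 to 60 N. Pads are 19 mm wide; open, the fingers measure 117 mm over their backs; the gripper's body (75 mm by 190 mm) begins 51 mm behind the grasp point.
Start: joints at [-59.381, 22.042, 0.453, 0, -68.411, -14.817], TCP at [0.17, -0.601, 0.223] pointing down, gripper open.
Joint ranges: [-179.83, 179.83], [-69.29, 118.12], [-61.27, 80.66], [-181.25, 117.63], [-171.15, -9.14], [-177.46, 177.46]. Speed limits (degrees/s): [159.86, 159.86, 180, 180, 180, 180].

## Interface

Orientations are given as a 3x3 rotation matrix whose columns are the frame's x, y, z axes.
In Python, from station import sense, capture, camera_params, finish_job gives the robot as it stands.
- The arm moves only by the tool drive_tool, never from a script. Its argument "rows" is a list of rows, each an object of numbers: "tx", "ty", "tz": the shift along the tool's x, y, z in cm; "ax", "ay", "az": the turn, a rotation vector about the tool's x, y, z in rad; "claw": the finger opening in cm, from 0 to 8.7. In form: [{"tx": .., "ty": .., "tz": .., "ax": .., "ay": .., "az": .., "claw": ..}, ...]. A call has 1 to 10 rows; each row shifts and turns the commanded pose from where the row before left it, along the tool's axes as they then stand; what a row does not reach is not made up. A row lasts 1/12 s, in which the tool goes at most 41.7 mm and 7.16 degrees, less where a joint would pass 70% of its speed; a pose out of reach is approached as far as the arm can. A call with a gripper value outside its range is refused whole. The fingers move at their own pace and stop on an object; the grip force is fixed at half the most. Time passes only in rows, so rows that do not move let the fingers close. It gives the time, the measured TCP pose, the force, the opening and the grip force at its end, in the units of the state.
- sense(): the state, without advancing time (a new reading comes with each control period).
- capture(name): name is "scene" or "top"; returns (picture, depth): 480x640x3 uint8, red, green, blue; 480x640 float32, m along the optical axis (not along the pixel's ray), 0 where there is no reading.
- camera_params(name): a dict with "intrinsics" (3x3 intrinsics, pixels), "R" (3x3) and "t" (3): a world point X has camera coordinates R X + t. Camera axes: x right, y down, z forward; pixel columns grow to the right and rows downward; lengths in m; the calibration is good to about 2 mm. A picture is of the moment at which its call begins. camera_params takes no time and is no camera call.
- finish_job(): hands the job in; it is judged then, once.
The state is a dict: "time_s": time; "joints": joint angles; "joint_velocities": joint speeds; "effort": joint torques, N m; "tcp_pos": TCP position; "ee_rot": TCP orientation; "wrist_force": force on the tool from outside, world axes, zero at the start; "moment": the same for the moment, N m; "gripper_width": opening from 0.0 (shut) to 1.0 (fully open); "gripper_force": force on a finger pad.
Only numpy, scipy, OpenCV 4.12 (cv2) and the standard library are available. Lean on these libraries where they do the work, as an engineer would, in place of code of your own. Each camera call takes 0.05 s, during which the arm holds its last target. There are 200 camera calls.

## Working session

There is one attempt and no reset: what is moved stays moved. The work goes in short steps, Python scripts to look and compute and a tool call to move; the robot and the scene stay as the last step left them, time stands still between calls to the robot, and variables do not carry over. Pictures are saved under pics/ and viewed, at most 10 in all, crops included, and the job is handed in when it is done.

Besides the shell and the picture viewer there is one more tool, called after ">>>" as name(argument=value, ...), one argument or row to a line, values as JSON. drive_tool: Moves the arm, as the interface text tells. Its arguments: {"type":"object","properties":{"rows":{"type":"array"}},"required":["rows"]}

```bash
ls; mkdir -p pics; python3 - <<'E'
from station import *
import cv2,numpy as np
s=sense();print(s)
for n in("scene","top"):
    p,d=capture(n);np.savez(f"pics/{n}0.npz",p=p,d=d);cv2.imwrite(f"pics/{n}0.png",p[:,:,::-1]);print(n,camera_params(n))
E
```

```text
pics
{'time_s': 0.0, 'joints': array([-5.93822318e+01,  2.20902266e+01,  3.81305901e-01, -2.94323822e-02,
       -6.84108674e+01, -1.48150504e+01]), 'joint_velocities': array([-0.00235883,  0.09505669, -0.09086527,  0.02845647,  0.00862452,
        0.03838271]), 'effort': array([ 4.46247586e-04, -3.90666533e+01,  1.87405783e+01,  4.21983764e+00,
        1.10272248e-02, -1.84181831e-04]), 'tcp_pos': array([ 0.17004992, -0.60080672,  0.22147451]), 'ee_rot': array([[-9.62256645e-01, -2.72142834e-01, -6.53723608e-04],
       [-2.72143609e-01,  9.62254480e-01,  2.04245381e-03],
       [ 7.32093020e-05,  2.14327146e-03, -9.99997701e-01]]), 'wrist_force': array([ 0.50174324, -0.40211878, -0.81941289]), 'moment': array([ 0.0202357 , -0.00356221, -0.01046837]), 'gripper_force': 0.0, 'gripper_width': 1.00413740860187}
scene {'intrinsics': array([[523.03170643,   0.        , 319.79406727],
       [  0.        , 523.03170643, 239.14525849],
       [  0.        ,   0.        ,   1.        ]]), 'R': array([[-0.67672464, -0.73579506,  0.02548311],
       [-0.38373912,  0.32297001, -0.86512118],
       [ 0.62832161, -0.59522769, -0.50091511]]), 't': array([0.21288931, 0.32093815, 0.72696071])}
top {'intrinsics': array([[479.25360595,   0.        , 323.42038932],
       [  0.        , 479.25360595, 242.10716677],
       [  0.        ,   0.        ,   1.        ]]), 'R': array([[-0.01772104, -0.99922544,  0.03513522],
       [-0.9873433 ,  0.01194948, -0.15814683],
       [ 0.15760448, -0.03749305, -0.9867903 ]]), 't': array([-0.12978976,  0.47820453,  0.85131692])}
```

View pics/scene0.png

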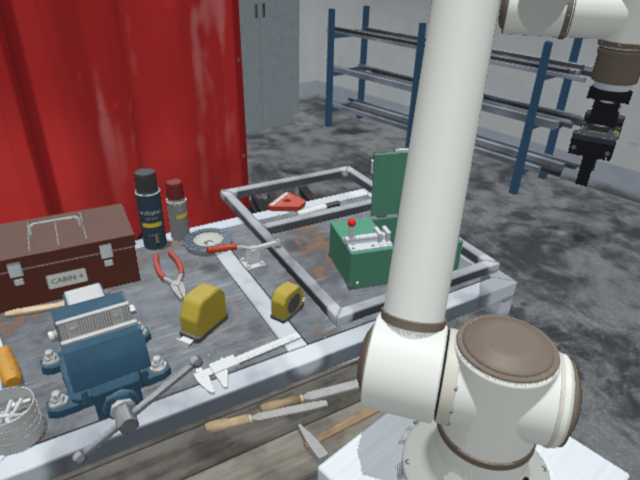

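View pics/top0.png

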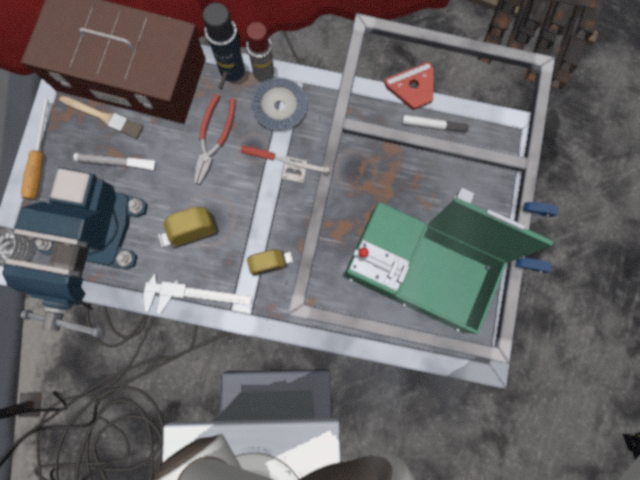

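The scene view shows the small tape at about (288,300), the large one at (204,310), and the case with its red ball at (352,222). In the top view the small tape is at (267,262) with its hook to the right, the ball is at (363,252), and the open lid lies to the upper right. A tubular frame surrounds the case.

```bash
cat > h.py <<'E'
import numpy as np,cv2
from station import *
def cloud(n,d):
    c=camera_params(n);K=c["intrinsics"];v,u=np.mgrid[:480,:640]
    P=np.stack([(u-K[0,2])/K[0,0]*d,(v-K[1,2])/K[1,1]*d,d],-1)
    return (P-c["t"])@c["R"]
def ray(n,u,v,z):
    c=camera_params(n);q=np.linalg.inv(c["intrinsics"])@[u,v,1]@c["R"];o=-c["R"].T@c["t"]
    return o+q*(z-o[2])/q[2]
def proj(n,X):
    c=camera_params(n);q=c["intrinsics"]@(c["R"]@np.asarray(X)+c["t"]);return q[:2]/q[2]
def hsv(p): return cv2.cvtColor(p,cv2.COLOR_RGB2HSV)
E
python3 - <<'E'
from h import *
np.set_printoptions(precision=4,suppress=True)
for n in("top","scene"):
    f=np.load(f"pics/{n}0.npz");p,d=f["p"],f["d"];W=cloud(n,d);H=hsv(p);ok=d>0
    y=ok&(H[...,0]>18)&(H[...,0]<34)&(H[...,1]>120)&(H[...,2]>50)
    k,l,st,ce=cv2.connectedComponentsWithStats(y.astype(np.uint8))
    for i in range(1,k):
        if st[i,4]>150:
            m=l==i;Q=W[m];zt=np.percentile(Q[:,2],95);print(n,"yel",st[i],ce[i],"z",zt)
            T=Q[Q[:,2]>zt-.006];r=cv2.minAreaRect((T[:,:2]*1000).astype(np.float32));print("  top rect",r,T.mean(0))
    g=ok&(H[...,0]>60)&(H[...,0]<90)&(H[...,1]>90)
    Q=W[g];print(n,"green z hist",np.histogram(Q[:,2],bins=np.arange(-.02,.3,.01)))
    for a,b in((.086,.094),(.0,.01)):
        T=Q[(Q[:,2]>a)&(Q[:,2]<b)]
        if len(T)>20: print("  z",a,cv2.minAreaRect((T[:,:2]*1000).astype(np.float32)),len(T))
    r=ok&((H[...,0]<6)|(H[...,0]>174))&(H[...,1]>160)
    k,l,st,ce=cv2.connectedComponentsWithStats(r.astype(np.uint8))
    for i in range(1,k):
        if 20<st[i,4]<400: print(n,"red",st[i],ce[i],W[l==i].mean(0),W[l==i].max(0))
f=np.load("pics/top0.npz");W=cloud("top",f["d"])
for u,v in((310,230),(330,180),(400,330),(500,360),(525,300),(440,150),(230,150),(300,130),(255,370),(350,60),(470,210),(460,270),(412,80)):print((u,v),W[v,u])
p=f["p"][170:350,320:570];cv2.imwrite("pics/c0.png",cv2.resize(p[:,:,::-1],None,fx=3.2,fy=3.2,interpolation=cv2.INTER_CUBIC))
E
```

```text
top yel [165 208  50  37 736] [192.2745 228.7758] z 0.07511997480070703
  top rect ((507.102294921875, 110.15380859375), (37.63735580444336, 62.62235641479492), 20.853473663330078) [0.5015 0.1045 0.073 ]
top green z hist (array([ 0,  0,  6,  8, 11, 12, 27, 28, 35, 57, 55, 24, 17, 14, 19, 17, 15,
       21, 26, 34, 41, 41, 52, 50, 55, 53,  0,  0,  0,  0,  0]), array([-0.02, -0.01,  0.  ,  0.01,  0.02,  0.03,  0.04,  0.05,  0.06,
        0.07,  0.08,  0.09,  0.1 ,  0.11,  0.12,  0.13,  0.14,  0.15,
        0.16,  0.17,  0.18,  0.19,  0.2 ,  0.21,  0.22,  0.23,  0.24,
        0.25,  0.26,  0.27,  0.28,  0.29]))
  z 0.086 ((421.96490478515625, -315.65338134765625), (246.91293334960938, 134.33749389648438), 65.36371612548828) 31
top red [257  40   9  10  37] [260.973   43.8649] [ 0.8211 -0.0285  0.1292] [ 0.8256 -0.0224  0.1415]
top red [360 249   7   7  41] [362.8537 252.1463] [ 0.4419 -0.1972  0.146 ] [ 0.4471 -0.1927  0.1498]
scene yel [272 282  31  37 652] [283.9877 299.1702] z 0.059689511403719364
  top rect ((438.0827331542969, -24.96746063232422), (31.34473991394043, 45.13618850708
[... 1133 characters left out ...]
.815 -0.267  0.016]
scene red [348 219   8   7  42] [351.3333 222.    ] [ 0.4395 -0.1959  0.1426] [ 0.4464 -0.1895  0.1484]
scene red [207 247  29   6  82] [219.7927 249.0854] [ 0.6397 -0.01    0.0592] [0.6515 0.0167 0.0664]
(310, 230) [ 0.5029 -0.1124  0.0217]
(330, 180) [ 0.601  -0.1525  0.0222]
(400, 330) [ 0.3123 -0.2764  0.0241]
(500, 360) [ 0.2543 -0.4603  0.023 ]
(525, 300) [ 0.3895 -0.898  -0.8055]
(440, 150) [ 0.6624 -0.3728  0.0177]
(230, 150) [0.6708 0.0446 0.    ]
(300, 130) [ 0.7134 -0.0952 -0.0027]
(255, 370) [ 0.1639  0.0766 -0.7986]
(350, 60) [ 0.851  -0.1979  0.0242]
(470, 210) [ 0.4914 -0.3488  0.2315]
(460, 270) [ 0.4239 -0.4018  0.0056]
(412, 80) [ 0.8149 -0.3255  0.0107]
```

View pics/c0.png

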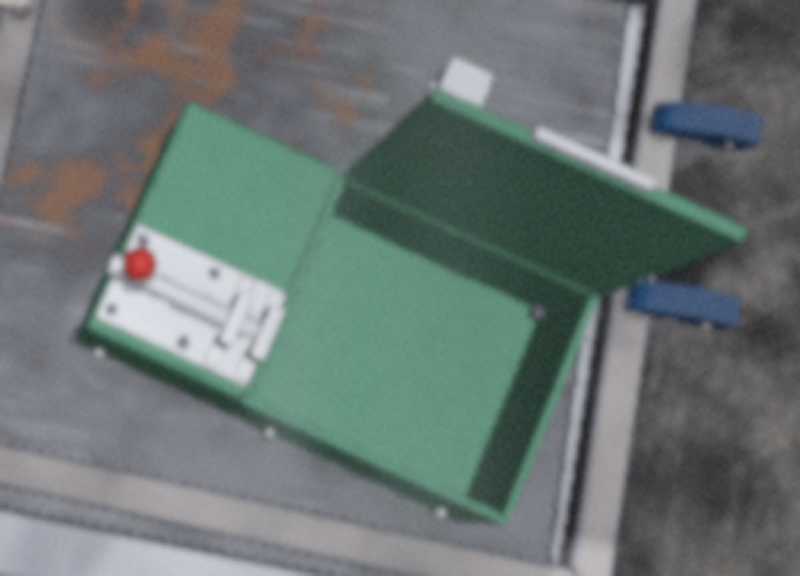

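The crop shows the deck corners, the bolt with its red ball at crop (139,265), and the compartment clear. Next I'll measure the case corners, lid angle and small tape.

```bash
python3 - <<'E'
from h import *
np.set_printoptions(precision=4,suppress=True)
f=np.load("pics/top0.npz");p,d=f["p"],f["d"];W=cloud("top",d);H=hsv(p)
def c(x,y,z): return ray("top",320+(x+.5)/3.2-.5,170+(y+.5)/3.2-.5,z)
fl,nl=c(192,103,.09),c(90,330,.09); nr=c(505,512,.082); fm=c(345,180,.09)
print("far-left",fl,"near-left",nl,"near-right",nr,"hinge-left",fm,"w",np.linalg.norm(fl-nl),"L",np.linalg.norm(nl[:2]-nr[:2]))
for a,b,o in((nl,fl,0),(nr,nl,90)): e=(b-a);print("yaw",np.degrees(np.arctan2(e[1],e[0]))-o)
# deck/lateral edges from scene cloud
g=np.load("pics/scene0.npz");Ws=cloud("scene",g["d"]);Hs=hsv(g["p"])
G=(Hs[...,0]>60)&(Hs[...,0]<90)&(Hs[...,1]>90)&(g["d"]>0)
# lid plane from top+scene
Gt=(H[...,0]>60)&(H[...,0]<95)&(H[...,1]>60)&(d>0)
for n,L in(("top",W[Gt&(W[...,2]>.12)]),("scene",Ws[G&(Ws[...,2]>.12)])):
    m=L.mean(0);u,s,v=np.linalg.svd(L-m,full_matrices=False);print(n,"lid n",v[2],m,s/len(L)**.5,L[:,2].max())
# tape
sub=np.s_[240:290,235:305];print("tape hsv",H[262,267],H[255,262],H[268,272])
y=np.zeros((480,640),np.uint8);y[sub]=((H[sub][...,0]>15)&(H[sub][...,0]<38)&(H[sub][...,1]>70)).astype(np.uint8)
Q=W[(y>0)&(d>0)];print(y.sum(),np.percentile(Q[:,2],[5,50,95]))
vs,us=np.nonzero(y);r=cv2.minAreaRect(np.c_[us,vs].astype(np.float32));print(r)
T=Q[Q[:,2]>.055];print(cv2.minAreaRect((T[:,:2]*1000).astype(np.float32)),T.mean(0))
a=p[235:295,225:315];b=g["p"][270:335,250:320]
cv2.imwrite("pics/t0.png",np.hstack([cv2.resize(x[:,:,::-1],(400,400)) for x in(a,b)]))
E
```

```text
far-left [ 0.5399 -0.2369  0.09  ] near-left [ 0.4137 -0.1765  0.09  ] near-right [ 0.3119 -0.401   0.082 ] hinge-left [ 0.4952 -0.3208  0.09  ] w 0.13992677616685725 L 0.24649839904303505
yaw -25.560980674047798
yaw -24.384326716950255
top lid n [-0.877   0.4774  0.0539] [ 0.4664 -0.3952  0.187 ] [0.0505 0.0356 0.0125] 0.31572199134519013
scene lid n [ 0.8983 -0.4336 -0.0713] [ 0.4861 -0.3558  0.1809] [0.0334 0.0208 0.0019] 0.23566181891933766
tape hsv [ 24 112 175] [ 23 114 174] [ 23 102  85]
634 [0.0363 0.057  0.0608]
((265.72314453125, 260.846435546875), (19.56443214416504, 35.005943298339844), 76.50426483154297)
((440.6483154296875, -27.865177154541016), (31.871538162231445, 45.638450622558594), 16.1337947845459) [ 0.4406 -0.0275  0.0584]
```

View pics/t0.png

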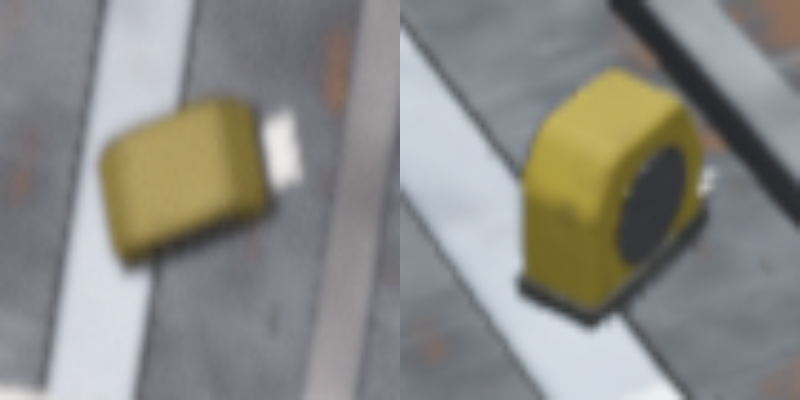

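The crop shows the small tape with its long axis at about -75° and the hook towards -y. Cloud and rays agree on the tape centre (0.4395, -0.0265). The case origin is about (0.4245, -0.3205) with yaw -25°, and the ball falls at case x = -37 mm, which fits the expected -35. Moving over the tape now.

>>> drive_tool(
  rows=[
    {"tx": -2.08, "ty": 2.4, "claw": 8.7},
    {"tx": -2.08, "ty": 2.4, "claw": 8.7},
    {"tx": -2.08, "ty": 2.4, "claw": 8.7},
    {"tx": -2.08, "ty": 2.4, "claw": 8.7},
    {"tx": -2.08, "ty": 2.4, "claw": 8.7},
    {"tx": -2.08, "ty": 2.4, "claw": 8.7},
    {"tx": -2.08, "ty": 2.4, "claw": 8.7},
    {"tx": -2.08, "ty": 2.4, "claw": 8.7},
    {"tx": -2.08, "ty": 2.4, "claw": 8.7},
    {"tx": -2.08, "ty": 2.4, "claw": 8.7},
  ],
)

```text
invalid input at $.rows[0]: expected keys tx, ty, tz, ax, ay, az, claw
```

>>> drive_tool(
  rows=[
    {"tx": -2.08, "ty": 2.4, "claw": 8.7},
    {"tx": -2.08, "ty": 2.4, "claw": 8.7},
    {"tx": -2.08, "ty": 2.4, "claw": 8.7},
    {"tx": -2.08, "ty": 2.4, "claw": 8.7},
    {"tx": -2.08, "ty": 2.4, "claw": 8.7},
    {"tx": -2.08, "ty": 2.4, "claw": 8.7},
    {"tx": -2.08, "ty": 2.4, "claw": 8.7},
    {"tx": -2.08, "ty": 2.4, "claw": 8.7},
    {"tx": -2.08, "ty": 2.4, "claw": 8.7},
    {"tx": -2.08, "ty": 2.4, "claw": 8.7},
  ],
)

```text
invalid input at $.rows[0]: expected keys tx, ty, tz, ax, ay, az, claw
```

>>> drive_tool(
  rows=[
    {"az": -0.122, "claw": 8.7},
    {"az": -0.122, "claw": 8.7},
    {"az": -0.122, "claw": 8.7},
    {"az": -0.122, "claw": 8.7},
    {"az": -0.122, "claw": 8.7},
    {"az": -0.122, "claw": 8.7},
    {"az": -0.122, "claw": 8.7},
    {"az": -0.122, "claw": 8.7},
    {"az": -0.122, "claw": 8.7},
    {"az": -0.122, "claw": 8.7},
  ],
)

```text
invalid input at $.rows[0]: expected keys tx, ty, tz, ax, ay, az, claw
```

>>> drive_tool(
  rows=[
    {"az": -0.117, "claw": 8.7},
    {"az": -0.117, "claw": 8.7},
    {"az": -0.117, "claw": 8.7},
    {"claw": 8.7},
    {"claw": 8.7},
    {"claw": 8.7},
  ],
)

```text
invalid input at $.rows[0]: expected keys tx, ty, tz, ax, ay, az, claw
```

```bash
cat >> h.py <<'E'
np.set_printoptions(precision=4,suppress=True)
EX,EY,O=np.array([.9063,-.4226,0]),np.array([.4226,.9063,0]),np.array([.4245,-.3205,0])
def case(x,y,z): return O+EX*x+EY*y+[0,0,z]
def goto(P,yaw_y=None):
    s=sense();R=s["ee_rot"];p=s["tcp_pos"];print("t",s["time_s"],"tcp",p,"yaw_y",np.degrees(np.arctan2(R[1,1],R[0,1])),"F",s["wrist_force"],"w",s["gripper_width"],"gf",s["gripper_force"])
    print("  case coords",(p-O)@EX,(p-O)@EY,p[2])
    if P is not None: print("  tool shift cm",R.T@(np.asarray(P)-p)*100)
E
python3 -c "
from h import *
goto([.4395,-.0265,.10]);print(sense()['ee_rot'])"
```

```text
t 0.1 tcp [ 0.1701 -0.6009  0.2215] yaw_y 105.79323774049257 F [-0.6799 -0.6987 -0.2774] w 0.9998964014747433 gf 0.0
  case coords -0.11212473720233614 -0.36162383575956186 0.22154242462648122
  tool shift cm [-41.5616  47.9104  12.2442]
[[-0.9623 -0.2722 -0.0007]
 [-0.2722  0.9622  0.0019]
 [ 0.0001  0.002  -1.    ]]
```

All keys are required in every row.

>>> drive_tool(
  rows=[
    {"tx": -2.08, "ty": 2.4, "tz": 0, "ax": 0, "ay": 0, "az": 0, "claw": 8.7},
    {"tx": -2.08, "ty": 2.4, "tz": 0, "ax": 0, "ay": 0, "az": 0, "claw": 8.7},
    {"tx": -2.08, "ty": 2.4, "tz": 0, "ax": 0, "ay": 0, "az": 0, "claw": 8.7},
    {"tx": -2.08, "ty": 2.4, "tz": 0, "ax": 0, "ay": 0, "az": 0, "claw": 8.7},
    {"tx": -2.08, "ty": 2.4, "tz": 0, "ax": 0, "ay": 0, "az": 0, "claw": 8.7},
    {"tx": -2.08, "ty": 2.4, "tz": 0, "ax": 0, "ay": 0, "az": 0, "claw": 8.7},
    {"tx": -2.08, "ty": 2.4, "tz": 0, "ax": 0, "ay": 0, "az": 0, "claw": 8.7},
    {"tx": -2.08, "ty": 2.4, "tz": 0, "ax": 0, "ay": 0, "az": 0, "claw": 8.7},
    {"tx": -2.08, "ty": 2.4, "tz": 0, "ax": 0, "ay": 0, "az": 0, "claw": 8.7},
    {"tx": -2.08, "ty": 2.4, "tz": 0, "ax": 0, "ay": 0, "az": 0, "claw": 8.7},
  ],
)

```text
time_s: 0.93
tcp_pos: [0.3051, -0.3122, 0.2223]
ee_rot: [[-0.962, -0.272, -0.0], [-0.272, 0.962, 0.0], [0.0, 0.0, -1.0]]
wrist_force: [1.1, -0.7, 0.3]
gripper_width: 1.002
gripper_force: 0.0
```

>>> drive_tool(
  rows=[
    {"tx": -2.08, "ty": 2.4, "tz": 0, "ax": 0, "ay": 0, "az": 0, "claw": 8.7},
    {"tx": -2.08, "ty": 2.4, "tz": 0, "ax": 0, "ay": 0, "az": 0, "claw": 8.7},
    {"tx": -2.08, "ty": 2.4, "tz": 0, "ax": 0, "ay": 0, "az": 0, "claw": 8.7},
    {"tx": -2.08, "ty": 2.4, "tz": 0, "ax": 0, "ay": 0, "az": 0, "claw": 8.7},
    {"tx": -2.08, "ty": 2.4, "tz": 0, "ax": 0, "ay": 0, "az": 0, "claw": 8.7},
    {"tx": -2.08, "ty": 2.4, "tz": 0, "ax": 0, "ay": 0, "az": 0, "claw": 8.7},
    {"tx": -2.08, "ty": 2.4, "tz": 0, "ax": 0, "ay": 0, "az": 0, "claw": 8.7},
    {"tx": -2.08, "ty": 2.4, "tz": 0, "ax": 0, "ay": 0, "az": 0, "claw": 8.7},
    {"tx": -2.08, "ty": 2.4, "tz": 0, "ax": 0, "ay": 0, "az": 0, "claw": 8.7},
    {"tx": -2.08, "ty": 2.4, "tz": 0, "ax": 0, "ay": 0, "az": 0, "claw": 8.7},
  ],
)

```text
time_s: 1.77
tcp_pos: [0.4398, -0.0246, 0.2224]
ee_rot: [[-0.962, -0.273, -0.0], [-0.273, 0.962, 0.0], [0.0, 0.0, -1.0]]
wrist_force: [1.3, -0.1, -0.3]
gripper_width: 0.998
gripper_force: 0.0
```

>>> drive_tool(
  rows=[
    {"tx": 0, "ty": 0, "tz": 0, "ax": 0, "ay": 0, "az": -0.122, "claw": 8.7},
    {"tx": 0, "ty": 0, "tz": 0, "ax": 0, "ay": 0, "az": -0.122, "claw": 8.7},
    {"tx": 0, "ty": 0, "tz": 0, "ax": 0, "ay": 0, "az": -0.122, "claw": 8.7},
    {"tx": 0, "ty": 0, "tz": 0, "ax": 0, "ay": 0, "az": -0.122, "claw": 8.7},
    {"tx": 0, "ty": 0, "tz": 0, "ax": 0, "ay": 0, "az": -0.122, "claw": 8.7},
    {"tx": 0, "ty": 0, "tz": 0, "ax": 0, "ay": 0, "az": -0.122, "claw": 8.7},
    {"tx": 0, "ty": 0, "tz": 0, "ax": 0, "ay": 0, "az": -0.122, "claw": 8.7},
    {"tx": 0, "ty": 0, "tz": 0, "ax": 0, "ay": 0, "az": -0.122, "claw": 8.7},
    {"tx": 0, "ty": 0, "tz": 0, "ax": 0, "ay": 0, "az": -0.122, "claw": 8.7},
    {"tx": 0, "ty": 0, "tz": 0, "ax": 0, "ay": 0, "az": -0.122, "claw": 8.7},
  ],
)

```text
time_s: 2.6
tcp_pos: [0.4394, -0.0262, 0.2222]
ee_rot: [[-0.069, -0.998, -0.001], [-0.998, 0.069, 0.0], [0.0, 0.001, -1.0]]
wrist_force: [-0.0, -0.5, -0.8]
gripper_width: 1.005
gripper_force: 0.0
```

>>> drive_tool(
  rows=[
    {"tx": 0, "ty": 0, "tz": 0, "ax": 0, "ay": 0, "az": -0.117, "claw": 8.7},
    {"tx": 0, "ty": 0, "tz": 0, "ax": 0, "ay": 0, "az": -0.117, "claw": 8.7},
    {"tx": 0, "ty": 0, "tz": 0, "ax": 0, "ay": 0, "az": -0.117, "claw": 8.7},
    {"tx": 0, "ty": 0, "tz": 0, "ax": 0, "ay": 0, "az": 0, "claw": 8.7},
    {"tx": 0, "ty": 0, "tz": 0, "ax": 0, "ay": 0, "az": 0, "claw": 8.7},
    {"tx": 0, "ty": 0, "tz": 0, "ax": 0, "ay": 0, "az": 0, "claw": 8.7},
  ],
)

```text
time_s: 3.1
tcp_pos: [0.4396, -0.0262, 0.2224]
ee_rot: [[0.27, -0.963, -0.0], [-0.963, -0.27, -0.0], [-0.0, 0.0, -1.0]]
wrist_force: [0.0, 0.6, -0.5]
gripper_width: 0.998
gripper_force: 0.0
```

```bash
python3 -c "
from h import *
goto([.4395,-.0265,.10]);print(sense()['ee_rot'])"
```

```text
t 3.1 tcp [ 0.4396 -0.0262  0.2224] yaw_y -164.33392800857337 F [ 0.021   0.6299 -0.4782] w 0.997654726417677 gf 0.0
  case coords -0.1106758836701894 0.27307247967731335 0.22236374761566682
  tool shift cm [ 0.0244  0.0109 12.2364]
[[ 0.27   -0.9629 -0.0005]
 [-0.9629 -0.27   -0.    ]
 [-0.0001  0.0004 -1.    ]]
```

>>> drive_tool(
  rows=[
    {"tx": 0, "ty": 0, "tz": 3, "ax": 0, "ay": 0, "az": 0, "claw": 8.7},
    {"tx": 0, "ty": 0, "tz": 3, "ax": 0, "ay": 0, "az": 0, "claw": 8.7},
    {"tx": 0, "ty": 0, "tz": 3, "ax": 0, "ay": 0, "az": 0, "claw": 8.7},
    {"tx": 0, "ty": 0, "tz": 3, "ax": 0, "ay": 0, "az": 0, "claw": 8.7},
    {"tx": 0, "ty": 0, "tz": 2, "ax": 0, "ay": 0, "az": 0, "claw": 8.7},
    {"tx": 0, "ty": 0, "tz": 2, "ax": 0, "ay": 0, "az": 0, "claw": 8.7},
    {"tx": 0, "ty": 0, "tz": 2, "ax": 0, "ay": 0, "az": 0, "claw": 8.7},
    {"tx": 0, "ty": 0, "tz": 1, "ax": 0, "ay": 0, "az": 0, "claw": 8.7},
    {"tx": 0, "ty": 0, "tz": 0.7, "ax": 0, "ay": 0, "az": 0, "claw": 8.7},
    {"tx": 0, "ty": 0, "tz": 0, "ax": 0, "ay": 0, "az": 0, "claw": 8.7},
  ],
)

```text
time_s: 3.93
tcp_pos: [0.439, -0.0264, 0.0243]
ee_rot: [[0.271, -0.963, -0.003], [-0.963, -0.271, -0.001], [0.0, 0.003, -1.0]]
wrist_force: [-0.3, -0.2, 0.5]
gripper_width: 1.0
gripper_force: 0.0
```

>>> drive_tool(
  rows=[
    {"tx": 0, "ty": 0, "tz": 0, "ax": 0, "ay": 0, "az": 0, "claw": 5},
    {"tx": 0, "ty": 0, "tz": 0, "ax": 0, "ay": 0, "az": 0, "claw": 5},
    {"tx": 0, "ty": 0, "tz": 0, "ax": 0, "ay": 0, "az": 0, "claw": 3},
    {"tx": 0, "ty": 0, "tz": 0, "ax": 0, "ay": 0, "az": 0, "claw": 2.5},
    {"tx": 0, "ty": 0, "tz": 0, "ax": 0, "ay": 0, "az": 0, "claw": 2.5},
    {"tx": 0, "ty": 0, "tz": 0, "ax": 0, "ay": 0, "az": 0, "claw": 2.5},
    {"tx": 0, "ty": 0, "tz": 0, "ax": 0, "ay": 0, "az": 0, "claw": 2.5},
    {"tx": 0, "ty": 0, "tz": 0, "ax": 0, "ay": 0, "az": 0, "claw": 2.5},
    {"tx": 0, "ty": 0, "tz": 0, "ax": 0, "ay": 0, "az": 0, "claw": 2.5},
    {"tx": 0, "ty": 0, "tz": 0, "ax": 0, "ay": 0, "az": 0, "claw": 2.5},
  ],
)

```text
time_s: 4.77
tcp_pos: [0.4411, -0.0259, 0.0259]
ee_rot: [[0.273, -0.962, 0.003], [-0.962, -0.273, 0.001], [0.0, -0.003, -1.0]]
wrist_force: [2.3, 0.3, 0.4]
gripper_width: 0.38
gripper_force: 29.5
```

>>> drive_tool(
  rows=[
    {"tx": 0, "ty": 0, "tz": -1, "ax": 0, "ay": 0, "az": 0, "claw": 2.5},
    {"tx": 0, "ty": 0, "tz": -2.5, "ax": 0, "ay": 0, "az": 0, "claw": 2.5},
    {"tx": 0, "ty": 0, "tz": -2.5, "ax": 0, "ay": 0, "az": 0, "claw": 2.5},
    {"tx": 0, "ty": 0, "tz": -2.5, "ax": 0, "ay": 0, "az": 0, "claw": 2.5},
    {"tx": 0, "ty": 0, "tz": -2.5, "ax": 0, "ay": 0, "az": 0, "claw": 2.5},
    {"tx": 0, "ty": 0, "tz": -2.5, "ax": 0, "ay": 0, "az": 0, "claw": 2.5},
    {"tx": 0, "ty": 0, "tz": -2.5, "ax": 0, "ay": 0, "az": 0, "claw": 2.5},
    {"tx": 0, "ty": 0, "tz": -2.5, "ax": 0, "ay": 0, "az": 0, "claw": 2.5},
    {"tx": 0, "ty": 0, "tz": 0, "ax": 0, "ay": 0, "az": 0, "claw": 2.5},
  ],
)

```text
time_s: 5.52
tcp_pos: [0.4419, -0.026, 0.2147]
ee_rot: [[0.273, -0.962, 0.008], [-0.962, -0.273, 0.001], [0.001, -0.008, -1.0]]
wrist_force: [1.6, 0.1, -2.1]
gripper_width: 0.383
gripper_force: 29.5
```

>>> drive_tool(
  rows=[
    {"tx": 0, "ty": 0, "tz": 0, "ax": 0, "ay": 0, "az": -0.1074, "claw": 2.5},
    {"tx": 0, "ty": 0, "tz": 0, "ax": 0, "ay": 0, "az": -0.1074, "claw": 2.5},
    {"tx": 0, "ty": 0, "tz": 0, "ax": 0, "ay": 0, "az": -0.1074, "claw": 2.5},
    {"tx": 0, "ty": 0, "tz": 0, "ax": 0, "ay": 0, "az": -0.1074, "claw": 2.5},
    {"tx": 0, "ty": 0, "tz": 0, "ax": 0, "ay": 0, "az": -0.1074, "claw": 2.5},
    {"tx": 0, "ty": 0, "tz": 0, "ax": 0, "ay": 0, "az": -0.1074, "claw": 2.5},
    {"tx": 0, "ty": 0, "tz": 0, "ax": 0, "ay": 0, "az": -0.1074, "claw": 2.5},
    {"tx": 0, "ty": 0, "tz": 0, "ax": 0, "ay": 0, "az": -0.1074, "claw": 2.5},
    {"tx": 0, "ty": 0, "tz": 0, "ax": 0, "ay": 0, "az": 0, "claw": 2.5},
  ],
)

```text
time_s: 6.27
tcp_pos: [0.4382, -0.0264, 0.2085]
ee_rot: [[0.907, -0.421, -0.004], [-0.421, -0.907, -0.0], [-0.004, 0.002, -1.0]]
wrist_force: [-0.2, -0.7, -3.3]
gripper_width: 0.381
gripper_force: 29.5
```

```bash
python3 -c "
from h import *
goto(case(-.008,-.072,.21));print(sense()['joints'])"
```

```text
t 6.2667 tcp [ 0.4382 -0.0264  0.2085] yaw_y -114.89176951419037 F [-0.1753 -0.7428 -3.2659] w 0.38133072451461664 gf 29.504615874029696
  case coords -0.11185638416831883 0.2723812621725316 0.20851834558259838
  tool shift cm [10.3208 34.4581 -0.1159]
[ 17.8554   4.4547 -25.1914  -0.0728 -60.6005  47.2885]
```

>>> drive_tool(
  rows=[
    {"tx": 0.86, "ty": 2.87, "tz": 0, "ax": 0, "ay": 0, "az": 0, "claw": 2.5},
    {"tx": 0.86, "ty": 2.87, "tz": 0, "ax": 0, "ay": 0, "az": 0, "claw": 2.5},
    {"tx": 0.86, "ty": 2.87, "tz": 0, "ax": 0, "ay": 0, "az": 0, "claw": 2.5},
    {"tx": 0.86, "ty": 2.87, "tz": 0, "ax": 0, "ay": 0, "az": 0, "claw": 2.5},
    {"tx": 0.86, "ty": 2.87, "tz": 0, "ax": 0, "ay": 0, "az": 0, "claw": 2.5},
    {"tx": 0.86, "ty": 2.87, "tz": 0, "ax": 0, "ay": 0, "az": 0, "claw": 2.5},
    {"tx": 0.86, "ty": 2.87, "tz": 0, "ax": 0, "ay": 0, "az": 0, "claw": 2.5},
    {"tx": 0.86, "ty": 2.87, "tz": 0, "ax": 0, "ay": 0, "az": 0, "claw": 2.5},
    {"tx": 0.86, "ty": 2.87, "tz": 0, "ax": 0, "ay": 0, "az": 0, "claw": 2.5},
    {"tx": 0.86, "ty": 2.87, "tz": 0, "ax": 0, "ay": 0, "az": 0, "claw": 2.5},
  ],
)

```text
time_s: 7.1
tcp_pos: [0.3953, -0.3236, 0.2089]
ee_rot: [[0.905, -0.425, -0.003], [-0.425, -0.905, 0.002], [-0.003, -0.001, -1.0]]
wrist_force: [1.0, -0.1, -3.1]
gripper_width: 0.381
gripper_force: 29.5
```

>>> drive_tool(
  rows=[
    {"tx": 0.86, "ty": 2.87, "tz": 0, "ax": 0, "ay": 0, "az": 0, "claw": 2.5},
    {"tx": 0.86, "ty": 2.87, "tz": 0, "ax": 0, "ay": 0, "az": 0, "claw": 2.5},
    {"tx": 0, "ty": 0, "tz": 0, "ax": 0, "ay": 0, "az": 0, "claw": 2.5},
    {"tx": 0, "ty": 0, "tz": 0, "ax": 0, "ay": 0, "az": 0, "claw": 2.5},
    {"tx": 0, "ty": 0, "tz": 0, "ax": 0, "ay": 0, "az": 0, "claw": 2.5},
  ],
)

```text
time_s: 7.52
tcp_pos: [0.3872, -0.3814, 0.209]
ee_rot: [[0.906, -0.424, -0.002], [-0.424, -0.906, 0.002], [-0.003, -0.001, -1.0]]
wrist_force: [0.3, 0.7, -2.4]
gripper_width: 0.375
gripper_force: 29.5
```

```bash
python3 - <<'E'
from h import *
goto(case(-.008,-.072,.031))
p,d=capture("top");W=cloud("top",d)
for X in [(-.071,.1275,.09),(.071,.1275,.09),(-.071,.032,.09),(.0735,.032,.09),(-.071,-.1275,.082),(-.035,.118,.14)]:
    cv2.circle(p,tuple(int(round(a)) for a in proj("top",case(*X))),1,(255,0,255),-1)
cv2.imwrite("pics/p1.png",cv2.resize(p[160:350,320:570,::-1],None,fx=3.1,fy=3.1,interpolation=cv2.INTER_CUBIC))
E
```

```text
t 7.5167 tcp [ 0.3872 -0.3814  0.209 ] yaw_y -115.10648811897246 F [ 0.3258  0.7317 -2.3865] w 0.3748467412791481 gf 29.50684459414333
  case coords -0.008109390131669095 -0.07097010643544707 0.20901290390812263
  tool shift cm [ 0.0677  0.1195 17.8011]
```

View pics/p1.png

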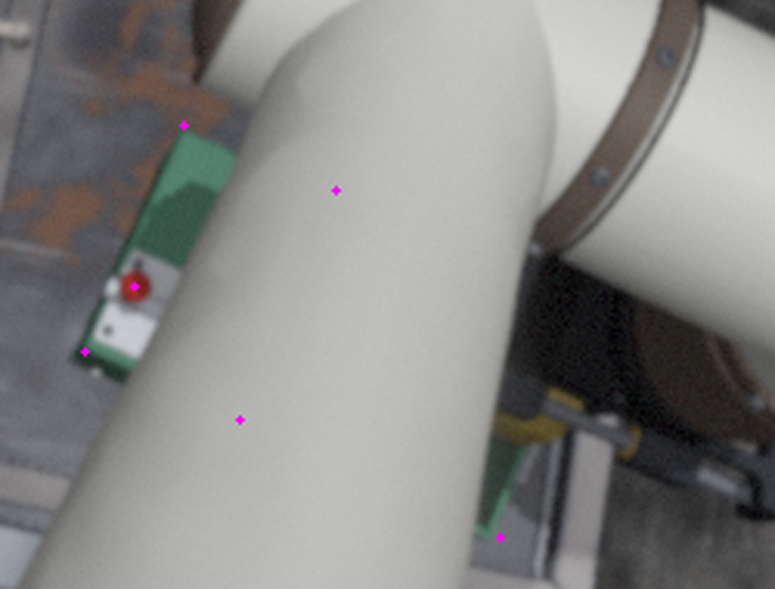

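The drawn case corners lie within about 3 mm of the real ones and the ball point is on the ball, so the frame is good. Lowering.

>>> drive_tool(
  rows=[
    {"tx": 0, "ty": 0.1, "tz": 2, "ax": 0, "ay": 0, "az": 0, "claw": 2.5},
    {"tx": 0, "ty": 0, "tz": 2.5, "ax": 0, "ay": 0, "az": 0, "claw": 2.5},
    {"tx": 0, "ty": 0, "tz": 2.5, "ax": 0, "ay": 0, "az": 0, "claw": 2.5},
    {"tx": 0, "ty": 0, "tz": 2.5, "ax": 0, "ay": 0, "az": 0, "claw": 2.5},
    {"tx": 0, "ty": 0, "tz": 2.5, "ax": 0, "ay": 0, "az": 0, "claw": 2.5},
    {"tx": 0, "ty": 0, "tz": 2, "ax": 0, "ay": 0, "az": 0, "claw": 2.5},
    {"tx": 0, "ty": 0, "tz": 1.5, "ax": 0, "ay": 0, "az": 0, "claw": 2.5},
    {"tx": 0, "ty": 0, "tz": 1, "ax": 0, "ay": 0, "az": 0, "claw": 2.5},
    {"tx": 0, "ty": 0, "tz": 0.5, "ax": 0, "ay": 0, "az": 0, "claw": 2.5},
    {"tx": 0, "ty": 0, "tz": 0, "ax": 0, "ay": 0, "az": 0, "claw": 2.5},
  ],
)

```text
time_s: 8.4
tcp_pos: [0.3875, -0.3821, 0.0399]
ee_rot: [[0.907, -0.421, -0.002], [-0.421, -0.907, 0.001], [-0.002, -0.0, -1.0]]
wrist_force: [0.6, 0.2, -1.9]
gripper_width: 0.382
gripper_force: 29.5
```

>>> drive_tool(
  rows=[
    {"tx": 0, "ty": 0, "tz": 0.4, "ax": 0, "ay": 0, "az": 0, "claw": 2.5},
    {"tx": 0, "ty": 0, "tz": 0.3, "ax": 0, "ay": 0, "az": 0, "claw": 2.5},
    {"tx": 0, "ty": 0, "tz": 0.2, "ax": 0, "ay": 0, "az": 0, "claw": 2.5},
    {"tx": 0, "ty": 0, "tz": 0, "ax": 0, "ay": 0, "az": 0, "claw": 2.5},
  ],
)

```text
time_s: 8.73
tcp_pos: [0.3876, -0.3829, 0.0317]
ee_rot: [[0.907, -0.422, 0.0], [-0.422, -0.907, -0.0], [0.0, -0.0, -1.0]]
wrist_force: [0.3, 0.2, -2.7]
gripper_width: 0.378
gripper_force: 29.5
```

>>> drive_tool(
  rows=[
    {"tx": 0, "ty": 0, "tz": 0.15, "ax": 0, "ay": 0, "az": 0, "claw": 2.5},
    {"tx": 0, "ty": 0, "tz": 0, "ax": 0, "ay": 0, "az": 0, "claw": 5},
    {"tx": 0, "ty": 0, "tz": 0, "ax": 0, "ay": 0, "az": 0, "claw": 5},
    {"tx": 0, "ty": 0, "tz": 0, "ax": 0, "ay": 0, "az": 0, "claw": 5},
    {"tx": 0, "ty": 0, "tz": 0, "ax": 0, "ay": 0, "az": 0, "claw": 5},
    {"tx": 0, "ty": 0, "tz": -1, "ax": 0, "ay": 0, "az": 0, "claw": 5},
    {"tx": 0, "ty": 0, "tz": -2, "ax": 0, "ay": 0, "az": 0, "claw": 5},
    {"tx": 0, "ty": 0, "tz": -3, "ax": 0, "ay": 0, "az": 0, "claw": 5},
    {"tx": 0, "ty": 0, "tz": -3, "ax": 0, "ay": 0, "az": 0, "claw": 5},
    {"tx": 0, "ty": 0, "tz": -3, "ax": 0, "ay": 0, "az": 0, "claw": 5},
  ],
)

```text
time_s: 9.57
tcp_pos: [0.3874, -0.3829, 0.1521]
ee_rot: [[0.907, -0.422, 0.0], [-0.422, -0.907, -0.0], [0.0, 0.0, -1.0]]
wrist_force: [0.6, 0.0, 0.3]
gripper_width: 0.571
gripper_force: 0.0
```

>>> drive_tool(
  rows=[
    {"tx": 0, "ty": 0, "tz": -3, "ax": 0, "ay": 0, "az": 0, "claw": 0},
    {"tx": 0, "ty": 0, "tz": -3, "ax": 0, "ay": 0, "az": 0, "claw": 0},
    {"tx": 0, "ty": 0, "tz": -3, "ax": 0, "ay": 0, "az": 0, "claw": 0},
    {"tx": 0, "ty": 0, "tz": -3, "ax": 0, "ay": 0, "az": 0, "claw": 0},
    {"tx": 0, "ty": 0, "tz": -2, "ax": 0, "ay": 0, "az": 0, "claw": 0},
    {"tx": 0, "ty": 0, "tz": 0, "ax": 0, "ay": 0, "az": 0, "claw": 0},
  ],
)

```text
time_s: 10.07
tcp_pos: [0.3892, -0.3845, 0.2966]
ee_rot: [[0.907, -0.421, 0.009], [-0.421, -0.907, -0.007], [0.012, 0.003, -1.0]]
wrist_force: [-0.2, -0.3, -0.4]
gripper_width: 0.212
gripper_force: 0.0
```

```bash
python3 - <<'E'
from h import *
goto(case(.14,-.07,.28)); print(sense()["joints"])
p,d=capture("scene");cv2.imwrite("pics/s2.png",p[:,:,::-1])
p,d=capture("top");cv2.imwrite("pics/p2.png",np.hstack([cv2.resize(p[170:350,340:560,::-1],(400,330)),cv2.resize(cv2.imread("pics/s2.png")[100:330,300:560],(400,330))]))
E
```

```text
t 10.0667 tcp [ 0.3892 -0.3845  0.2966] yaw_y -114.92729391484909 F [-0.1602 -0.2868 -0.4127] w 0.21155627236664404 gf 0.0
  case coords -0.004978510038478151 -0.07291712060593256 0.2966450415357901
  tool shift cm [14.4779 -0.2782  1.8305]
[-27.5973  11.4913  -3.8272   0.1271 -74.0159  92.6366]
```

View pics/p2.png

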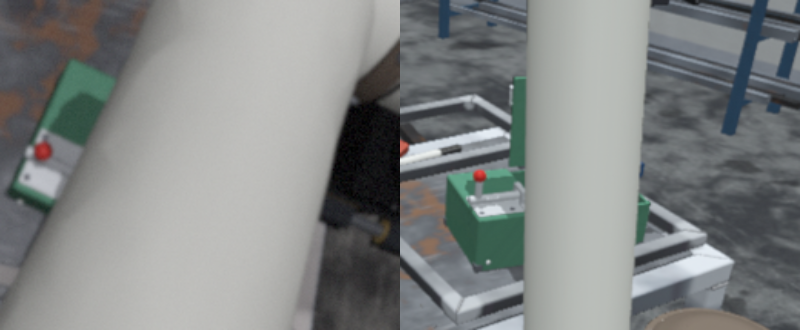

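>>> drive_tool(
  rows=[
    {"tx": 0, "ty": 3, "tz": 0, "ax": 0, "ay": 0, "az": 0, "claw": 0},
    {"tx": 0, "ty": 3, "tz": 0, "ax": 0, "ay": 0, "az": 0, "claw": 0},
    {"tx": 0, "ty": 3, "tz": 0, "ax": 0, "ay": 0, "az": 0, "claw": 0},
    {"tx": 0, "ty": 3, "tz": 0, "ax": 0, "ay": 0, "az": 0, "claw": 0},
    {"tx": 0, "ty": 3, "tz": 0, "ax": 0, "ay": 0, "az": 0, "claw": 0},
    {"tx": 0, "ty": 3, "tz": 0, "ax": 0, "ay": 0, "az": 0, "claw": 0},
    {"tx": 0, "ty": 3, "tz": 0, "ax": 0, "ay": 0, "az": 0, "claw": 0},
    {"tx": 0, "ty": 3, "tz": 0, "ax": 0, "ay": 0, "az": 0, "claw": 0},
    {"tx": 0, "ty": 3, "tz": 0, "ax": 0, "ay": 0, "az": 0, "claw": 0},
    {"tx": 0, "ty": 3, "tz": 0, "ax": 0, "ay": 0, "az": 0, "claw": 0},
  ],
)

```text
time_s: 11.0
tcp_pos: [0.2599, -0.6554, 0.2881]
ee_rot: [[0.907, -0.422, -0.002], [-0.422, -0.907, 0.003], [-0.003, -0.002, -1.0]]
wrist_force: [-0.0, -0.5, 0.4]
gripper_width: 0.008
gripper_force: 0.0
```

```bash
python3 - <<'E'
from h import *
goto(case(.14,-.07,.28))
p,d=capture("top");W=cloud("top",d);H=hsv(p)
y=(H[...,0]>15)&(H[...,0]<38)&(H[...,1]>70)&(d>0);R=W-O
c=np.stack([R@EX,R@EY,W[...,2]],-1)[y&(abs((R@EX))<.08)&(abs(R@EY+.047)<.08)]
print(len(c),c.min(0) if len(c) else 0,c.max(0) if len(c) else 0)
cv2.imwrite("pics/p3.png",cv2.resize(p[170:350,320:570,::-1],None,fx=2.6,fy=2.6))
E
```

```text
t 11.0 tcp [ 0.2599 -0.6554  0.2881] yaw_y -114.96427870258997 F [-0.0472 -0.4553  0.425 ] w 0.007924740622750191 gf 0.0
  case coords -0.007640338880637619 -0.3731308077166665 0.2881243862464505
  tool shift cm [ 14.7848 -30.3028   0.8372]
616 [-0.0378 -0.088   0.0207] [ 0.026  -0.0551  0.0685]
```

View pics/p3.png

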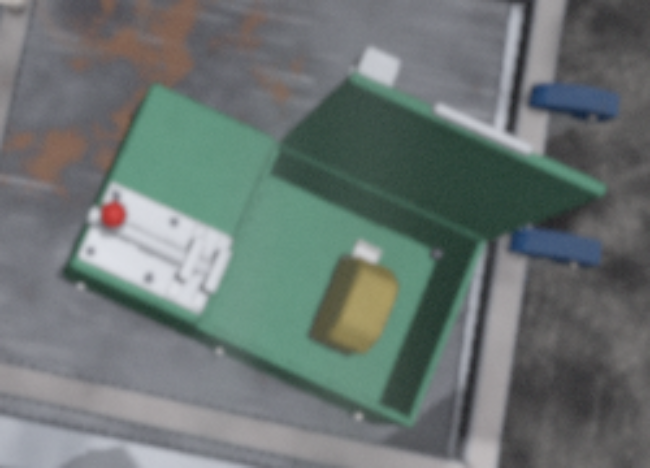

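The tape stands upright inside the compartment with its top at 68 mm, below the rims. Now going behind the lid.

>>> drive_tool(
  rows=[
    {"tx": 1.63, "ty": -3.13, "tz": 0, "ax": 0, "ay": 0, "az": 0, "claw": 0},
    {"tx": 1.63, "ty": -3.13, "tz": 0, "ax": 0, "ay": 0, "az": 0, "claw": 0},
    {"tx": 1.63, "ty": -3.13, "tz": 0, "ax": 0, "ay": 0, "az": 0, "claw": 0},
    {"tx": 1.63, "ty": -3.13, "tz": 0, "ax": 0, "ay": 0, "az": 0, "claw": 0},
    {"tx": 1.63, "ty": -3.13, "tz": 0, "ax": 0, "ay": 0, "az": 0, "claw": 0},
    {"tx": 1.63, "ty": -3.13, "tz": 0, "ax": 0, "ay": 0, "az": 0, "claw": 0},
    {"tx": 1.63, "ty": -3.13, "tz": 0, "ax": 0, "ay": 0, "az": 0, "claw": 0},
    {"tx": 1.63, "ty": -3.13, "tz": 0, "ax": 0, "ay": 0, "az": 0, "claw": 0},
    {"tx": 1.63, "ty": -3.13, "tz": 0, "ax": 0, "ay": 0, "az": 0, "claw": 0},
    {"tx": 1.63, "ty": -3.13, "tz": 0, "ax": 0, "ay": 0, "az": 0, "claw": 0},
  ],
)

```text
time_s: 11.88
tcp_pos: [0.5415, -0.438, 0.2884]
ee_rot: [[0.907, -0.422, -0.003], [-0.422, -0.907, 0.002], [-0.003, -0.0, -1.0]]
wrist_force: [1.4, -0.6, -0.8]
gripper_width: 0.007
gripper_force: 0.0
```

>>> drive_tool(
  rows=[
    {"tx": 0, "ty": 0, "tz": 0, "ax": 0, "ay": 0, "az": 0, "claw": 0},
    {"tx": 0, "ty": 0, "tz": 2, "ax": 0, "ay": 0, "az": 0, "claw": 0},
    {"tx": 0, "ty": 0, "tz": 2, "ax": 0, "ay": 0, "az": 0, "claw": 0},
    {"tx": 0, "ty": 0, "tz": 2, "ax": 0, "ay": 0, "az": 0, "claw": 0},
    {"tx": 0, "ty": 0, "tz": 2, "ax": 0, "ay": 0, "az": 0, "claw": 0},
    {"tx": 0, "ty": 0, "tz": 1.8, "ax": 0, "ay": 0, "az": 0, "claw": 0},
    {"tx": 0, "ty": 0, "tz": 0, "ax": 0, "ay": 0, "az": 0, "claw": 0},
    {"tx": 0, "ty": 0, "tz": 0, "ax": 0, "ay": 0, "az": 0, "claw": 0},
  ],
)

```text
time_s: 12.55
tcp_pos: [0.5397, -0.4396, 0.1902]
ee_rot: [[0.907, -0.422, -0.004], [-0.422, -0.907, 0.002], [-0.005, 0.0, -1.0]]
wrist_force: [0.1, 0.1, 0.2]
gripper_width: 0.003
gripper_force: 0.0
```

```bash
python3 -c "
from h import *
goto(case(.09,-.06,.19))"
```

```text
t 12.55 tcp [ 0.5397 -0.4396  0.1902] yaw_y -114.96724871517162 F [0.0948 0.1306 0.2117] w 0.0033587099409199965 gf 0.0
  case coords 0.15471093515258882 -0.059259580793448605 0.19016637360731745
  tool shift cm [-6.4714  0.0703  0.0463]
```

>>> drive_tool(
  rows=[
    {"tx": -1.2, "ty": 0, "tz": 0, "ax": 0, "ay": 0, "az": 0, "claw": 0},
    {"tx": -1.2, "ty": 0, "tz": 0, "ax": 0, "ay": 0, "az": 0, "claw": 0},
    {"tx": -1.2, "ty": 0, "tz": 0, "ax": 0, "ay": 0, "az": 0, "claw": 0},
    {"tx": -1.2, "ty": 0, "tz": 0, "ax": 0, "ay": 0, "az": 0, "claw": 0},
    {"tx": -1.2, "ty": 0, "tz": 0, "ax": 0, "ay": 0, "az": 0, "claw": 0},
    {"tx": -1.2, "ty": 0, "tz": 0, "ax": 0, "ay": 0, "az": 0, "claw": 0},
    {"tx": 0, "ty": 0, "tz": 0, "ax": 0, "ay": 0, "az": 0, "claw": 0},
  ],
)

```text
time_s: 13.13
tcp_pos: [0.475, -0.4095, 0.1945]
ee_rot: [[0.907, -0.422, 0.003], [-0.422, -0.907, -0.002], [0.003, 0.0, -1.0]]
wrist_force: [0.1, 0.7, -0.2]
gripper_width: 0.009
gripper_force: 0.0
```

>>> drive_tool(
  rows=[
    {"tx": -0.9, "ty": 0, "tz": -0.05, "ax": 0, "ay": 0, "az": 0, "claw": 0},
    {"tx": -0.9, "ty": 0, "tz": -0.05, "ax": 0, "ay": 0, "az": 0, "claw": 0},
    {"tx": -0.9, "ty": 0, "tz": -0.05, "ax": 0, "ay": 0, "az": 0, "claw": 0},
    {"tx": -0.93, "ty": 0, "tz": 0.2, "ax": 0, "ay": 0, "az": 0, "claw": 0},
    {"tx": -0.93, "ty": 0, "tz": 0.2, "ax": 0, "ay": 0, "az": 0, "claw": 0},
    {"tx": -0.92, "ty": 0, "tz": 0.2, "ax": 0, "ay": 0, "az": 0, "claw": 0},
    {"tx": 0, "ty": 0, "tz": 0, "ax": 0, "ay": 0, "az": 0, "claw": 0},
  ],
)

```text
time_s: 13.72
tcp_pos: [0.4239, -0.3854, 0.1876]
ee_rot: [[0.906, -0.422, -0.002], [-0.422, -0.906, 0.001], [-0.002, -0.0, -1.0]]
wrist_force: [0.4, 0.0, 0.3]
gripper_width: 0.004
gripper_force: 0.2
```

>>> drive_tool(
  rows=[
    {"tx": -0.88, "ty": 0, "tz": 0.47, "ax": 0, "ay": 0, "az": 0, "claw": 0},
    {"tx": -0.88, "ty": 0, "tz": 0.47, "ax": 0, "ay": 0, "az": 0, "claw": 0},
    {"tx": -0.88, "ty": 0, "tz": 0.47, "ax": 0, "ay": 0, "az": 0, "claw": 0},
    {"tx": -0.75, "ty": 0, "tz": 0.71, "ax": 0, "ay": 0, "az": 0, "claw": 0},
  ],
)

```text
time_s: 14.05
tcp_pos: [0.3955, -0.3724, 0.1672]
ee_rot: [[0.907, -0.422, 0.002], [-0.422, -0.907, -0.001], [0.002, 0.001, -1.0]]
wrist_force: [3.5, -0.2, 1.1]
gripper_width: 0.009
gripper_force: 1.0
```

```bash
python3 - <<'E'
from h import *
goto(case(-.0209,-.06,.15))
p,d=capture("scene");W=cloud("scene",d);H=hsv(p)
p2,_=capture("top")
cv2.imwrite("pics/p4.png",np.hstack([cv2.resize(p[100:330,300:560,::-1],(400,354)),cv2.resize(p2[150:350,320:560,::-1],(400,354))]))
E
```

```text
t 14.05 tcp [ 0.3955 -0.3724  0.1672] yaw_y -114.93556703901287 F [ 3.5053 -0.2494  1.0774] w 0.009297481184584866 gf 1.0158617787328694
  case coords -0.004388898348976863 -0.05926781225617799 0.1671653068827686
  tool shift cm [-1.6548  0.0703  1.7131]
```

View pics/p4.png

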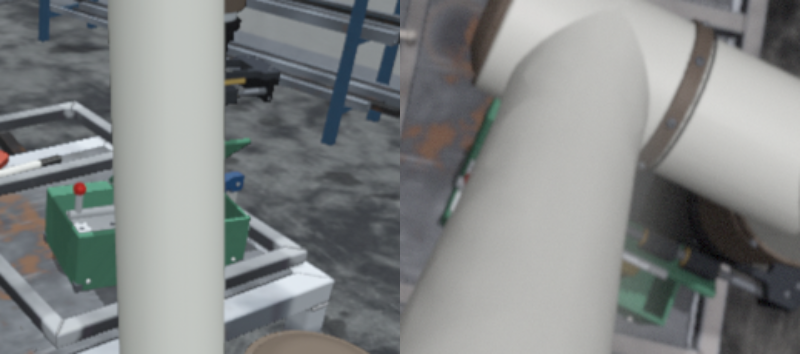

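The force shows contact and the lid edge is coming down. Continuing the arc.

>>> drive_tool(
  rows=[
    {"tx": -0.8, "ty": 0, "tz": 0.85, "ax": 0, "ay": 0, "az": 0, "claw": 0},
    {"tx": -0.8, "ty": 0, "tz": 0.9, "ax": 0, "ay": 0, "az": 0, "claw": 0},
    {"tx": -0.4, "ty": 0, "tz": 0.97, "ax": 0, "ay": 0, "az": 0, "claw": 0},
    {"tx": -0.4, "ty": 0, "tz": 0.97, "ax": 0, "ay": 0, "az": 0, "claw": 0},
    {"tx": -0.4, "ty": 0, "tz": 0.97, "ax": 0, "ay": 0, "az": 0, "claw": 0},
    {"tx": -0.1, "ty": 0, "tz": 0.7, "ax": 0, "ay": 0, "az": 0, "claw": 0},
    {"tx": -0.1, "ty": 0, "tz": 0.7, "ax": 0, "ay": 0, "az": 0, "claw": 0},
    {"tx": -0.1, "ty": 0, "tz": 0.6, "ax": 0, "ay": 0, "az": 0, "claw": 0},
  ],
)

```text
time_s: 14.82
tcp_pos: [0.3667, -0.359, 0.0993]
ee_rot: [[0.907, -0.422, -0.001], [-0.422, -0.907, 0.0], [-0.001, 0.0, -1.0]]
wrist_force: [-0.3, -0.8, 1.3]
gripper_width: 0.009
gripper_force: 0.6
```

```bash
python3 -c "
from h import *
goto(case(-.0365,-.06,.088))"
```

```text
t 14.8167 tcp [ 0.3667 -0.359   0.0993] yaw_y -114.95750490774219 F [-0.3361 -0.8443  1.3127] w 0.009471896592461098 gf 0.6316742528724717
  case coords -0.03608815676797251 -0.059308208918058394 0.09929402570800358
  tool shift cm [-0.0395  0.0688  1.1295]
```

>>> drive_tool(
  rows=[
    {"tx": 0, "ty": 0, "tz": 0.4, "ax": 0, "ay": 0, "az": 0, "claw": 0},
    {"tx": 0, "ty": 0, "tz": 0.4, "ax": 0, "ay": 0, "az": 0, "claw": 0},
    {"tx": 0, "ty": 0, "tz": 0.2, "ax": 0, "ay": 0, "az": 0, "claw": 0},
    {"tx": 0, "ty": 0, "tz": 0.1, "ax": 0, "ay": 0, "az": 0, "claw": 0},
  ],
)

```text
time_s: 15.15
tcp_pos: [0.3668, -0.359, 0.0903]
ee_rot: [[0.907, -0.421, -0.002], [-0.421, -0.907, 0.0], [-0.002, 0.001, -1.0]]
wrist_force: [-4.4, 6.0, 18.2]
gripper_width: 0.007
gripper_force: 9.3
```

The lid is on its rims: the tip stopped at z = 0.090 with 18 N upward. Lifting and going behind the bolt stem.

>>> drive_tool(
  rows=[
    {"tx": 0, "ty": 0, "tz": -2, "ax": 0, "ay": 0, "az": 0, "claw": 0},
    {"tx": 0, "ty": 0, "tz": -3, "ax": 0, "ay": 0, "az": 0, "claw": 0},
    {"tx": 0, "ty": 0, "tz": -3, "ax": 0, "ay": 0, "az": 0, "claw": 0},
    {"tx": 0, "ty": 0, "tz": -2.8, "ax": 0, "ay": 0, "az": 0, "claw": 0},
    {"tx": 0, "ty": -3.2, "tz": 0, "ax": 0, "ay": 0, "az": 0, "claw": 0},
    {"tx": 0, "ty": -3.2, "tz": 0, "ax": 0, "ay": 0, "az": 0, "claw": 0},
    {"tx": 0, "ty": -3.2, "tz": 0, "ax": 0, "ay": 0, "az": 0, "claw": 0},
    {"tx": 0, "ty": -3.2, "tz": 0, "ax": 0, "ay": 0, "az": 0, "claw": 0},
    {"tx": 0, "ty": -3.2, "tz": 0, "ax": 0, "ay": 0, "az": 0, "claw": 0},
    {"tx": 0, "ty": -3.2, "tz": 0, "ax": 0, "ay": 0, "az": 0, "claw": 0},
  ],
)

```text
time_s: 15.98
tcp_pos: [0.4487, -0.1834, 0.1969]
ee_rot: [[0.907, -0.422, 0.001], [-0.422, -0.907, 0.0], [0.001, -0.0, -1.0]]
wrist_force: [1.3, -0.4, -0.4]
gripper_width: 0.006
gripper_force: 0.0
```

>>> drive_tool(
  rows=[
    {"tx": 0, "ty": -3.2, "tz": 0, "ax": 0, "ay": 0, "az": 0, "claw": 0},
    {"tx": 0, "ty": -3.2, "tz": 0, "ax": 0, "ay": 0, "az": 0, "claw": 0},
    {"tx": 0, "ty": -3.2, "tz": 0, "ax": 0, "ay": 0, "az": 0, "claw": 0},
    {"tx": 0, "ty": -3.2, "tz": 0, "ax": 0, "ay": 0, "az": 0, "claw": 0},
    {"tx": 0, "ty": 0, "tz": 0, "ax": 0, "ay": 0, "az": 0, "claw": 0},
    {"tx": 0, "ty": 0, "tz": 0, "ax": 0, "ay": 0, "az": 0, "claw": 0},
  ],
)

```text
time_s: 16.48
tcp_pos: [0.5027, -0.0675, 0.1965]
ee_rot: [[0.908, -0.419, -0.0], [-0.419, -0.908, 0.0], [-0.0, 0.0, -1.0]]
wrist_force: [0.1, 0.5, 1.1]
gripper_width: 0.004
gripper_force: 0.0
```

```bash
python3 - <<'E'
from h import *
goto(case(-.036,.165,.114))
for n in("top","scene"):
    p,d=capture(n);W=cloud(n,d);H=hsv(p)
    r=((H[...,0]<6)|(H[...,0]>174))&(H[...,1]>160)&(d>0)&(np.linalg.norm(W-[.443,-.2,.14],axis=-1)<.1);Q=(W[r]-O);print(n,r.sum(), *( [(Q@EX).mean(),(Q@EY).mean(),(Q@EY).max(),Q[:,2].mean()] if r.sum() else []))
    cv2.imwrite(f"pics/q_{n}.png",p[:,:,::-1])
a=cv2.imread("pics/q_top.png")[150:350,320:560];b=cv2.imread("pics/q_scene.png")[130:330,300:540]
cv2.imwrite("pics/p5.png",np.hstack([cv2.resize(x,(400,333)) for x in(a,b)]))
E
```

```text
t 16.4833 tcp [ 0.5027 -0.0675  0.1965] yaw_y -114.79779413343289 F [0.0894 0.5484 1.0525] w 0.0037748506403962605 gf 0.0
  case coords -0.036068635017605384 0.262378682880887 0.19648057434847405
  tool shift cm [-0.0252  9.7385  8.2481]
top 43 -0.036205939599458635 0.1189157879017902 0.12465745154260058 0.14593811143342306
scene 42 -0.03938032714875177 0.11943057240454005 0.12558429558995346 0.14280561701499309
```

View pics/p5.png

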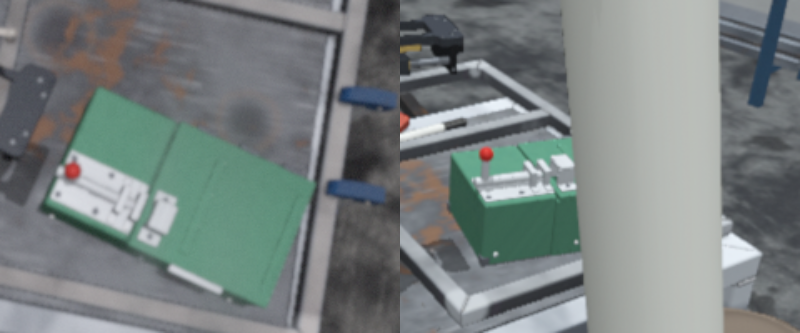

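The lid is flat and shut, and the ball stands at case (-36, 119) mm. Lowering behind it and pushing.

>>> drive_tool(
  rows=[
    {"tx": 0, "ty": 2.4, "tz": 0, "ax": 0, "ay": 0, "az": 0, "claw": 0},
    {"tx": 0, "ty": 2.4, "tz": 0, "ax": 0, "ay": 0, "az": 0, "claw": 0},
    {"tx": 0, "ty": 2.4, "tz": 0, "ax": 0, "ay": 0, "az": 0, "claw": 0},
    {"tx": 0, "ty": 2.4, "tz": 0, "ax": 0, "ay": 0, "az": 0, "claw": 0},
    {"tx": 0, "ty": 0, "tz": 2, "ax": 0, "ay": 0, "az": 0, "claw": 0},
    {"tx": 0, "ty": 0, "tz": 2, "ax": 0, "ay": 0, "az": 0, "claw": 0},
    {"tx": 0, "ty": 0, "tz": 2, "ax": 0, "ay": 0, "az": 0, "claw": 0},
    {"tx": 0, "ty": 0, "tz": 2.2, "ax": 0, "ay": 0, "az": 0, "claw": 0},
    {"tx": 0, "ty": 0, "tz": 0, "ax": 0, "ay": 0, "az": 0, "claw": 0},
    {"tx": 0, "ty": 0, "tz": 0, "ax": 0, "ay": 0, "az": 0, "claw": 0},
  ],
)

```text
time_s: 17.42
tcp_pos: [0.4605, -0.1569, 0.1143]
ee_rot: [[0.906, -0.423, -0.003], [-0.423, -0.906, -0.0], [-0.002, 0.001, -1.0]]
wrist_force: [0.3, -0.5, -0.0]
gripper_width: 0.005
gripper_force: 0.0
```

>>> drive_tool(
  rows=[
    {"tx": 0, "ty": 0.9, "tz": 0, "ax": 0, "ay": 0, "az": 0, "claw": 0},
    {"tx": 0, "ty": 0.9, "tz": 0, "ax": 0, "ay": 0, "az": 0, "claw": 0},
    {"tx": 0, "ty": 0.8, "tz": 0, "ax": 0, "ay": 0, "az": 0, "claw": 0},
    {"tx": 0, "ty": 0.7, "tz": 0, "ax": 0, "ay": 0, "az": 0, "claw": 0},
    {"tx": 0, "ty": 0.7, "tz": 0, "ax": 0, "ay": 0, "az": 0, "claw": 0},
    {"tx": 0, "ty": 0.7, "tz": 0, "ax": 0, "ay": 0, "az": 0, "claw": 0},
    {"tx": 0, "ty": 0.7, "tz": 0, "ax": 0, "ay": 0, "az": 0, "claw": 0},
  ],
)

```text
time_s: 18.0
tcp_pos: [0.439, -0.2055, 0.1154]
ee_rot: [[0.907, -0.422, 0.002], [-0.422, -0.907, -0.0], [0.002, -0.001, -1.0]]
wrist_force: [0.6, 2.7, 3.6]
gripper_width: 0.007
gripper_force: 1.7
```

```bash
python3 - <<'E'
from h import *
goto(case(-.036,.092,.114))
E
```

```text
t 18.0 tcp [ 0.439  -0.2055  0.1154] yaw_y -114.94955967640213 F [0.6242 2.6694 3.6055] w 0.006795546319219252 gf 1.719752959907055
  case coords -0.03542432376303381 0.11036830513319995 0.11542052029074149
  tool shift cm [-0.0593  1.8372  0.141 ]
```

>>> drive_tool(
  rows=[
    {"tx": 0, "ty": 0.6, "tz": 0, "ax": 0, "ay": 0, "az": 0, "claw": 0},
    {"tx": 0, "ty": 0.5, "tz": 0, "ax": 0, "ay": 0, "az": 0, "claw": 0},
    {"tx": 0, "ty": 0.3, "tz": 0, "ax": 0, "ay": 0, "az": 0, "claw": 0},
    {"tx": 0, "ty": 0.2, "tz": 0, "ax": 0, "ay": 0, "az": 0, "claw": 0},
  ],
)

```text
time_s: 18.33
tcp_pos: [0.4322, -0.2198, 0.1148]
ee_rot: [[0.907, -0.422, 0.001], [-0.422, -0.907, -0.0], [0.001, -0.0, -1.0]]
wrist_force: [0.4, 2.4, 3.8]
gripper_width: 0.005
gripper_force: 1.6
```

>>> drive_tool(
  rows=[
    {"tx": 0, "ty": 0.2, "tz": 0, "ax": 0, "ay": 0, "az": 0, "claw": 0},
    {"tx": 0, "ty": 0.2, "tz": 0, "ax": 0, "ay": 0, "az": 0, "claw": 0},
  ],
)

```text
time_s: 18.5
tcp_pos: [0.4306, -0.2231, 0.1148]
ee_rot: [[0.907, -0.422, 0.001], [-0.422, -0.907, -0.0], [0.001, -0.0, -1.0]]
wrist_force: [2.3, 7.0, 4.4]
gripper_width: 0.006
gripper_force: 4.3
```

```bash
python3 - <<'E'
from h import *
goto(case(-.036,.092,.114))
for n in("top","scene"):
    p,d=capture(n);W=cloud(n,d);H=hsv(p)
    r=((H[...,0]<6)|(H[...,0]>174))&(H[...,1]>160)&(d>0)&(np.linalg.norm(W-[.43,-.22,.14],axis=-1)<.09);Q=(W[r]-O);print(n,r.sum(), *( [(Q@EX).mean(),(Q@EY).mean(),Q[:,2].mean()] if r.sum() else []))
E
```

```text
t 18.5 tcp [ 0.4306 -0.2231  0.1148] yaw_y -114.94634863600317 F [2.3427 7.0417 4.4313] w 0.006043209680689522 gf 4.251843401289079
  case coords -0.035608400887013045 0.09087082753238945 0.11480947171608681
  tool shift cm [-0.039  -0.1127  0.081 ]
top 0
scene 25 -0.042099352549316994 0.07272024854955676 0.14337207712224115
```

>>> drive_tool(
  rows=[
    {"tx": 0, "ty": 0.2, "tz": 0, "ax": 0, "ay": 0, "az": 0, "claw": 0},
    {"tx": 0, "ty": 0.1, "tz": 0, "ax": 0, "ay": 0, "az": 0, "claw": 0},
    {"tx": 0, "ty": 0, "tz": 0, "ax": 0, "ay": 0, "az": 0, "claw": 0},
  ],
)

```text
time_s: 18.85
tcp_pos: [0.4306, -0.2235, 0.1149]
ee_rot: [[0.906, -0.422, 0.003], [-0.422, -0.906, 0.003], [0.002, -0.004, -1.0]]
wrist_force: [3.9, 14.6, 6.3]
gripper_width: 0.005
gripper_force: 7.9
```

>>> drive_tool(
  rows=[
    {"tx": 0, "ty": -0.8, "tz": 0, "ax": 0, "ay": 0, "az": 0, "claw": 0},
    {"tx": 0, "ty": -2, "tz": 0, "ax": 0, "ay": 0, "az": 0, "claw": 0},
    {"tx": 0, "ty": -3, "tz": 0, "ax": 0, "ay": 0, "az": 0, "claw": 0},
    {"tx": 0, "ty": -3, "tz": -1, "ax": 0, "ay": 0, "az": 0, "claw": 0},
    {"tx": 0, "ty": -3, "tz": -2, "ax": 0, "ay": 0, "az": 0, "claw": 0},
    {"tx": 0, "ty": -3, "tz": -3, "ax": 0, "ay": 0, "az": 0, "claw": 0},
    {"tx": 0, "ty": -3, "tz": -3, "ax": 0, "ay": 0, "az": 0, "claw": 0},
    {"tx": 0, "ty": -3, "tz": 0, "ax": 0, "ay": 0, "az": 0, "claw": 0},
    {"tx": 0, "ty": 0, "tz": 0, "ax": 0, "ay": 0, "az": 0, "claw": 0},
    {"tx": 0, "ty": 0, "tz": 0, "ax": 0, "ay": 0, "az": 0, "claw": 0},
  ],
)

```text
time_s: 19.68
tcp_pos: [0.5158, -0.0373, 0.2028]
ee_rot: [[0.907, -0.42, -0.003], [-0.42, -0.907, -0.001], [-0.002, 0.002, -1.0]]
wrist_force: [-0.8, -0.7, -0.1]
gripper_width: 0.006
gripper_force: 0.0
```

```bash
python3 - <<'E'
from h import *
goto(None)
for n in("top","scene"):
    p,d=capture(n);W=cloud(n,d);H=hsv(p)
    r=((H[...,0]<6)|(H[...,0]>174))&(H[...,1]>160)&(d>0)&(np.linalg.norm(W-[.43,-.22,.14],axis=-1)<.09);Q=(W[r]-O);print(n,r.sum(), *( [(Q@EX).mean(),(Q@EY).mean(),Q[:,2].mean()] if r.sum() else []))
    cv2.imwrite(f"pics/q_{n}.png",p[:,:,::-1])
    R=W-O;x,y=R@EX,R@EY;m=(d>0)&(abs(x+.02)<.03)&(y<-.02)&(y>-.11);print(" lid z",np.median(W[m&(W[...,2]<.13)&(W[...,2]>.05)][:,2]))
a=cv2.imread("pics/q_top.png")[200:340,330:500];b=cv2.imread("pics/q_scene.png")[190:310,310:450]
cv2.imwrite("pics/p6.png",np.hstack([cv2.resize(x,(400,330),interpolation=cv2.INTER_CUBIC) for x in(a,b)]))
E
```

```text
t 19.6833 tcp [ 0.5158 -0.0373  0.2028] yaw_y -114.83780961601033 F [-0.8366 -0.6526 -0.0671] w 0.006217229666853543 gf 0.0
  case coords -0.036922191185343296 0.29529446612494303 0.20282435889354142
top 38 -0.037035565425139055 0.07254403281945628 0.14630678807423284
 lid z 0.08875468009098439
scene 38 -0.04018242041749831 0.07277425428709815 0.14271555371178785
 lid z 0.08962099385683375
```

View pics/p6.png

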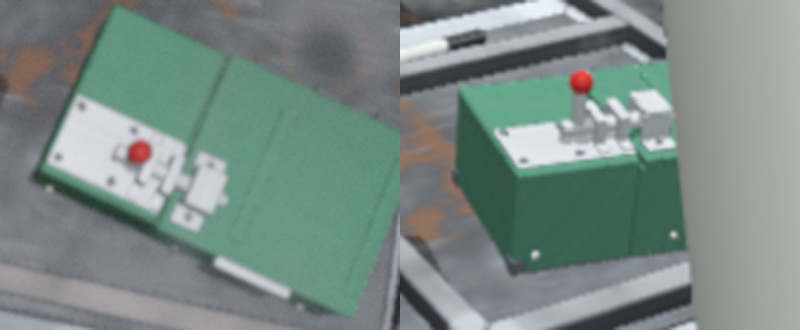

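The ball moved 46.5 mm in both views and the lid lies at 89 mm. The rod's tip appears past the keeper at (222,200). The travel is a little under 50 mm, so I'll push again more firmly to be sure of the stop.

>>> drive_tool(
  rows=[
    {"tx": 0, "ty": 3, "tz": 0, "ax": 0, "ay": 0, "az": 0, "claw": 0},
    {"tx": 0, "ty": 3, "tz": 3, "ax": 0, "ay": 0, "az": 0, "claw": 0},
    {"tx": 0, "ty": 3, "tz": 3, "ax": 0, "ay": 0, "az": 0, "claw": 0},
    {"tx": 0, "ty": 3, "tz": 2, "ax": 0, "ay": 0, "az": 0, "claw": 0},
    {"tx": 0, "ty": 3, "tz": 0.8, "ax": 0, "ay": 0, "az": 0, "claw": 0},
    {"tx": 0, "ty": 3, "tz": 0, "ax": 0, "ay": 0, "az": 0, "claw": 0},
    {"tx": 0, "ty": 1.8, "tz": 0, "ax": 0, "ay": 0, "az": 0, "claw": 0},
    {"tx": 0, "ty": 0.6, "tz": 0, "ax": 0, "ay": 0, "az": 0, "claw": 0},
    {"tx": 0, "ty": 0.2, "tz": 0, "ax": 0, "ay": 0, "az": 0, "claw": 0},
  ],
)

```text
time_s: 20.53
tcp_pos: [0.4283, -0.2226, 0.1152]
ee_rot: [[0.904, -0.427, -0.001], [-0.427, -0.904, 0.006], [-0.003, -0.005, -1.0]]
wrist_force: [4.1, 19.0, -0.6]
gripper_width: 0.001
gripper_force: 8.9
```

>>> drive_tool(
  rows=[
    {"tx": 0, "ty": 0.2, "tz": 0, "ax": 0, "ay": 0, "az": 0, "claw": 0},
    {"tx": 0, "ty": 0.1, "tz": 0, "ax": 0, "ay": 0, "az": 0, "claw": 0},
  ],
)

```text
time_s: 20.7
tcp_pos: [0.4283, -0.2228, 0.1153]
ee_rot: [[0.905, -0.426, 0.001], [-0.426, -0.905, 0.008], [-0.003, -0.007, -1.0]]
wrist_force: [4.9, 24.6, 0.1]
gripper_width: 0.001
gripper_force: 12.3
```

```bash
python3 -c "
from h import *
goto(None)"
```

```text
t 20.7 tcp [ 0.4283 -0.2228  0.1153] yaw_y -115.18490193617254 F [ 4.9366 24.6358  0.0667] w 0.0006509675123787681 gf 12.321815863251686
  case coords -0.03787613157283499 0.09013029992626778 0.11525075308920578
```

25 N and no further motion, so it is at the hard stop. Backing off.

>>> drive_tool(
  rows=[
    {"tx": 0, "ty": -0.8, "tz": 0, "ax": 0, "ay": 0, "az": 0, "claw": 0},
    {"tx": 0, "ty": -2, "tz": 0, "ax": 0, "ay": 0, "az": 0, "claw": 0},
    {"tx": 0, "ty": -3, "tz": 0, "ax": 0, "ay": 0, "az": 0, "claw": 0},
    {"tx": 0, "ty": -3, "tz": -1, "ax": 0, "ay": 0, "az": 0, "claw": 0},
    {"tx": 0, "ty": -3, "tz": -2, "ax": 0, "ay": 0, "az": 0, "claw": 0},
    {"tx": 0, "ty": -3, "tz": -3, "ax": 0, "ay": 0, "az": 0, "claw": 0},
    {"tx": 0, "ty": -3, "tz": -3, "ax": 0, "ay": 0, "az": 0, "claw": 0},
    {"tx": 0, "ty": 0, "tz": 0, "ax": 0, "ay": 0, "az": 0, "claw": 0},
    {"tx": 0, "ty": 0, "tz": 0, "ax": 0, "ay": 0, "az": 0, "claw": 0},
  ],
)

```text
time_s: 21.45
tcp_pos: [0.5042, -0.0653, 0.207]
ee_rot: [[0.907, -0.42, 0.003], [-0.42, -0.907, 0.0], [0.003, -0.001, -1.0]]
wrist_force: [-0.4, 0.4, -0.6]
gripper_width: 0.009
gripper_force: 0.0
```

```bash
python3 - <<'E'
from h import *
goto(None)
p,d=capture("top");W=cloud("top",d);H=hsv(p)
r=((H[...,0]<6)|(H[...,0]>174))&(H[...,1]>160)&(d>0)&(np.linalg.norm(W-[.43,-.22,.14],axis=-1)<.09);Q=W[r]-O;print(r.sum(),(Q@EX).mean(),(Q@EY).mean())
# pixel-centroid ray at ball-centre height, before/after
f=np.load("pics/top0.npz")["p"];H0=hsv(f)
for h in(H0,H):
    m=((h[...,0]<6)|(h[...,0]>174))&(h[...,1]>160);v,u=np.nonzero(m);k=(u>340)&(u<400)&(v>235)&(v<285);X=ray("top",u[k].mean(),v[k].mean(),.14)-O;print(X@EX,X@EY)
print(finish_job())
E
```

```text
t 21.45 tcp [ 0.5042 -0.0653  0.207 ] yaw_y -114.8617628322555 F [-0.4029  0.4015 -0.6215] w 0.009466425172578036 gf 0.0
  case coords -0.035595000256353364 0.26493326423378344 0.2070023144491665
39 -0.0370058780978826 0.07249851106714675
-0.0352730526954937 0.11882183652242297
-0.035907431694837115 0.0717932667893662
the job is handed in; nothing more can be done
None
```

The small tape measure is in the case, the lid is shut and the bolt is pushed to its stop; I handed the job in at 21.5 s. The bolt moved about 47 mm, not the full 50, but 25 N moved it no further; I assume it started slightly forward.

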